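# Clear down after measuring bushes: gauges, workpieces and V-block back to their tray nests

### The arm

A 7-joint arm with a two-finger parallel gripper is mounted at the origin on the work surface; the furniture and walls round the work are solid. World frame = base frame: x ahead of the robot, y to its left, z up, the work surface at z = 0. Lengths are in m, angles in rad, forces in N, time in s.
With the tool pointing down it reaches from about 0.35 to 0.9 m from the base axis. Payload 8.1 kg.
Tool frame: the origin (TCP) lies at the very end of the fingers, on their centre line; the grasp point (between the pads) lies ctrl.grip_point_offset behind it (ctrl.grip_point_offset is the distance from the TCP to the grasp point, in m); z points along the fingers, y is the line along which they close (so a half turn about z gives the same grasp; the last joint's range is limited). The gripper opens to 92 mm and grips with 3 to 60 N. Pads are 19 mm wide; open, the fingers measure 130 mm over their backs; the gripper's body (75 mm by 190 mm) begins 47 mm behind the grasp point.
Start: joints at [1.133, 0.434, 0.025, 1.573, -0.012, 1.134, -0.075], TCP at [0.205, -0.59, 0.227] pointing down, gripper open.
Joint ranges: [-2.62, 2.62], [-0.44, 2.09], [-1.27, 1.32], [0.08, 2.57], [-1.32, 4.46], [0.12, 2], [-2.74, 2.74]. Speed limits (rad/s): [2.22, 2.22, 3.01, 3.01, 3.14, 3.14, 3.14].

### API

Orientations are given as a unit quaternion [x, y, z, w].
In Python, from bench import ctrl, eyes, nets gives the robot as it stands.
- The arm moves only by the shell command python3 -m handwheel 'ROWS' [FORCE]. ROWS is a JSON object of lists of equal length, an entry for each row: "travel": the shift along the world's x, y, z in cm, a list of three; "turn": the turn about the world's z in rad; "jaw": the finger opening in cm, from 0 to 9.18. In form: {"travel": [[x, y, z], ...], "turn": [turn, ...], "jaw": [jaw, ...]}. A call has 1 to 5 rows; each row is the pose to reach, as a shift and turn from the pose commanded when the call began; what a row does not reach only later rows make up. A row lasts 1/8 s, in which the tool goes at most 62.5 mm and 10.7 degrees, less where a joint would pass 70% of its speed; a pose out of reach is approached as far as the arm can. A call with a gripper value outside its range is refused whole. The fingers move at their own pace and stop on an object; FORCE is the grip in N (left out, the last holds). Time passes only in rows, so rows that repeat a pose let the fingers close. It gives the time, the measured TCP pose, the force, the opening and the grip force at its end, in the units of the state.
- ctrl.observe(): the state, without advancing time (a new reading comes with each control period).
- eyes.snapshot(name): name is "scene" or "top" or "wrist"; returns a dict with "frame" (480x640x3 uint8, blue, green, red), "vertical_fov" (degrees; the focal length in pixels is half the picture's height over the tangent of half this angle, whatever the lens; pixels are square), "cx", "cy" (the principal point, pixels), "T" (4x4, takes a point from camera to world coordinates); the wrist camera has in their place "hand_eye" (4x4, takes a point from camera to tool coordinates, whose origin is the TCP and whose axes are the flange's). Camera axes: x right, y up, looking along -z (the intrinsics and any distortion apply to the point x, -y, -z); pixel columns grow to the right and rows downward; lengths in m; the calibration is good to about 2 mm. A picture is of the moment at which its call begins: read the wrist's pose just before it. There is no depth.
- ctrl.job_done(): hands the job in; it is judged then, once.
Trained networks look in the newest picture that a camera, given by its name, has taken for a name from the list of things; names that differ only in an ending like _2 or _b are one class to them, and where a whole thing is asked for, a point or a joint stands for the part that bears it (a point fixed in the world has none). Each returns a list of dicts, best first, with "conf" (0 to 1); they miss things now and then, are a little off and sometimes report something else, mostly with a low value. They report only what shows in the picture. A call takes as long as a camera call.
- nets.regions_of(camera, query): "mask" (480x640 bool, what is visible of it) and "bbox" ([centre column, centre row, width, height] in pixels, round what is visible of it).
- nets.mark_of(camera, query): "at" ([column, row] in pixels: a listed point, or the origin of a listed thing).
The state is a dict: "clock": time; "qpos": joint angles; "dq": joint speeds; "tau": joint torques, N m; "eef_pos": TCP position; "eef_rot": TCP orientation; "force": force on the tool from outside, world axes, zero at the start; "torque": the same for the moment, N m; "width": opening from 0.0 (shut) to 1.0 (fully open); "grip_force": force on a finger pad.
Only numpy, scipy, OpenCV 4.12 (cv2) and the standard library are available. Lean on these libraries where they do the work, as an engineer would, in place of code of your own. Each camera call takes 0.05 s, during which the arm holds its last target. There are 200 camera calls.

### The job

The bushes have been measured; clear the bench down by putting each thing into its own nest in the colour-coded trays: the steel ring gauge in the round nest and the plug gauge in the long nest of the blue gauge tray, the two bronze bushes in the yellow tray with the large bush in the larger nest and the small bush in the smaller nest, and the steel V-block in the nest of the green tray. Each must end upright as it stood, flat on the floor of its nest, and let go. Leave the tea mug and the steel cup where they are.

Things in the scene. Friction and masses are not known exactly. Their poses are not given: they have to be found in the camera images.
- ring_gauge_mid (a point): Steel ring gauge lying flat: plain grey ring, outside diameter 65 mm, 20 mm high, bore about 30 mm, 0.33 kg. The point is its centre, half-way up (10 mm above its underside); z up. Loose on the desk at the start.
- plug_gauge_mid (a point): Steel plug gauge lying on its side: a grey stepped rod 98 mm long (along its own y axis) and 19 mm thick, 0.13 kg; it does not roll. The point is its centre, half-way up (9.5 mm above its underside); z up. Loose on the desk at the start.
- bush_large_mid (a point): Large bronze (yellow) bush standing on end: outside diameter 40 mm, 26 mm high, 0.09 kg. The point is its centre, half-way up (13 mm above its underside); z up. Loose on the desk at the start.
- bush_small_mid (a point): Small bronze (yellow) bush standing on end: outside diameter 31 mm, 18 mm high, 0.04 kg. The point is its centre, half-way up (9 mm above its underside); z up. Loose on the desk at the start.
- v_block_mid (a point): Ground steel V-block standing with its V upward: 45 mm along its own x, 50 mm along its own y, 36 mm high, 0.48 kg; the V groove runs along x, so the plain side faces are the two that face along y (50 mm apart); the end faces (45 mm apart) are notched by the V in their upper half and can be gripped as well. The point is its centre, half-way up (18 mm above its underside); z up. Loose on the desk at the start.
- gauge_tray: Blue flat instrument tray, 128 mm (x) by 146 mm (y), fixed to the desk. Origin under its centre on the desk, z up. Its flat top is 12 mm above the desk; both nests are 7 mm deep with a dark grey floor 5 mm above the desk. Round nest, diameter 81 mm, centred at x 0, y +25.5 mm in the tray's frame: for the ring gauge. Long nest, 114 mm along the tray's x and 35 mm along y, centred at x 0, y -48.5 mm: for the plug gauge, lying along the tray's x axis (either way round).
- bush_tray: Yellow flat tray, 76 mm (x) by 138 mm (y), fixed to the desk, same heights as the blue one (top 12 mm, nest floors 5 mm above the desk). Origin under its centre on the desk, z up. Larger round nest, diameter 56 mm, centred at x 0, y +34 mm: for the large bush. Smaller round nest, diameter 47 mm, centred at x 0, y -38 mm: for the small bush.
- v_block_tray: Green flat tray, 86 mm (x) by 90 mm (y), fixed to the desk, same heights (top 12 mm, nest floor 5 mm above the desk). Origin under its centre on the desk, z up. One rectangular nest in its middle, 61 mm along x and 66 mm along y: for the V-block, its sides parallel to the nest's (its own x along the tray's x fits best, but a quarter turn also goes in).
- mug: Green tea mug, 96 mm high, 86 mm across without its handle; a bystander, loose. Origin at the centre of its underside (handle included).
- swab_cup: Open grey steel cup, 68 mm across, 40 mm high; a bystander, loose. Origin at the centre of its underside.

How it is judged:
At the end, for the whole second after the job is handed in: Gauges in their nests of the blue tray, large and small bush in theirs of the yellow, V-block in the green: each centre within 10.5 mm of its nest's centre along both tray axes and within 3 mm of its height on the nest floor, upright within 0.1 rad, at rest, released (x of ring_gauge_mid in the frame of gauge_tray between -0.0105 and 0.0105 m and y of ring_gauge_mid in the frame of gauge_tray between 0.015 and 0.036 m and z of ring_gauge_mid in the frame of gauge_tray between 0.012 and 0.018 m and angle between each of ring_gauge_mid, plug_gauge_mid, bush_large_mid, bush_small_mid, v_block_mid's own z axis and vertical below 0.1 rad and linear speed of each of ring_gauge, plug_gauge, bush_large, bush_small, v_block below 0.02 m/s and x of plug_gauge_mid in the frame of gauge_tray between -0.0105 and 0.0105 m and y of plug_gauge_mid in the frame of gauge_tray between -0.059 and -0.038 m and z of plug_gauge_mid in the frame of gauge_tray between 0.0115 and 0.0175 m and x of bush_large_mid in the frame of bush_tray between -0.0105 and 0.0105 m and y of bush_large_mid in the frame of bush_tray between 0.0235 and 0.0445 m and z of bush_large_mid in the frame of bush_tray between 0.015 and 0.021 m and x of bush_small_mid in the frame of bush_tray between -0.0105 and 0.0105 m and y of bush_small_mid in the frame of bush_tray between -0.0485 and -0.0275 m and z of bush_small_mid in the frame of bush_tray between 0.011 and 0.017 m and x of v_block_mid in the frame of v_block_tray between -0.0105 and 0.0105 m and y of v_block_mid in the frame of v_block_tray between -0.0105 and 0.0105 m and z of v_block_mid in the frame of v_block_tray between 0.02 and 0.026 m); the robot touches nothing.
It fails at once if the tea mug is pushed more than 20 mm (distance of mug from where it was at the start of the episode above 0.02 m).
It fails at once if the steel cup is pushed more than 20 mm (distance of swab_cup from where it was at the start of the episode above 0.02 m).
It also fails if it takes over 120 s, if anything falls off the work surface, if the arm or the gripper's body presses on something with over 40 N, if the wrist force passes 120 N, or if a joint passes its speed limit or range.

## Working session

There is one attempt and no reset: what is moved stays moved. The work goes in short steps, Python scripts to look and compute and a shell command to move; the robot and the scene stay as the last step left them, time stands still between calls to the robot, and variables do not carry over. Pictures are saved under pics/ and viewed, at most 14 in all, crops included, and the job is handed in when it is done.

```bash
ls; mkdir -p pics
python3 - <<'E'
from bench import ctrl, eyes, nets
import cv2,numpy as np
s=ctrl.observe(); print({k:np.round(v,3) for k,v in s.items()}, ctrl.grip_point_offset)
for n in ("scene","top"):
    d=eyes.snapshot(n); cv2.imwrite(f"pics/{n}0.png",d["frame"]); print(n,{k:np.round(v,3) for k,v in d.items() if k!="frame"})
    for q in ["ring_gauge_mid","plug_gauge_mid","bush_large_mid","bush_small_mid","v_block_mid","gauge_tray","bush_tray","v_block_tray","mug","swab_cup"]:
        print(q,[(np.round(m["at"],1).tolist(),round(m["conf"],2)) for m in nets.mark_of(n,q)[:3]])
E
```

```text
pics
{'clock': np.float64(0.0), 'qpos': array([ 1.133,  0.435,  0.025,  1.574, -0.012,  1.134, -0.075]), 'dq': array([-0.001,  0.   , -0.001, -0.001,  0.   , -0.   ,  0.001]), 'tau': array([-0.0000e+00, -6.6786e+01,  9.8400e-01, -3.1446e+01, -6.1000e-02,
        4.3000e-02,  0.0000e+00]), 'eef_pos': array([ 0.205, -0.59 ,  0.226]), 'eef_rot': array([ 0.986,  0.167, -0.   , -0.001]), 'force': array([-0.859, -0.709,  0.063]), 'torque': array([ 0.009, -0.014,  0.036]), 'grip_force': np.float64(0.0), 'width': np.float64(0.996)} 0.0188
scene {'vertical_fov': np.float64(56.99), 'cx': np.float64(321.035), 'cy': np.float64(237.65), 'T': array([[-0.854,  0.305, -0.422,  0.112],
       [-0.52 , -0.53 ,  0.669,  0.614],
       [-0.02 ,  0.791,  0.612,  0.599],
       [ 0.   ,  0.   ,  0.   ,  1.   ]])}
ring_gauge_mid [([364.5, 227.1], 0.59)]
plug_gauge_mid [([385.5, 175.3], 0.61)]
bush_large_mid [([336.7, 254.3], 0.76)]
bush_small_mid [([430.4, 189.4], 0.45)]
v_block_mid [([399.4, 206.0], 0.65)]
gauge_tray []
bush_tray [([278.5, 239.9], 0.69)]
v_block_tray [([332.7, 207.9], 0.75)]
mug [([152.1, 363.7], 0.87)]
swab_cup [([218.0, 274.5], 0.9)]
top {'vertical_fov': np.float64(45.013), 'cx': np.float64(317.371), 'cy': np.float64(238.239), 'T': array([[ 0.026,  0.989, -0.148,  0.293],
       [-1.   ,  0.024, -0.016, -0.005],
       [-0.012,  0.148,  0.989,  1.529],
       [ 0.   ,  0.   ,  0.   ,  1.   ]])}
ring_gauge_mid [([363.2, 269.7], 0.98)]
plug_gauge_mid [([454.7, 243.9], 0.48)]
bush_large_mid [([316.2, 263.8], 0.5)]
bush_small_mid [([449.0, 294.6], 0.55)]
v_block_mid [([262.7, 195.0], 0.26)]
gauge_tray [([245.6, 238.4], 0.7)]
bush_tray [([321.6, 209.1], 0.9), ([448.0, 294.9], 0.55)]
v_block_tray [([389.5, 223.3], 0.95)]
mug [([182.2, 210.0], 0.71)]
swab_cup [([265.6, 194.4], 0.6)]
```

View pics/top0.png

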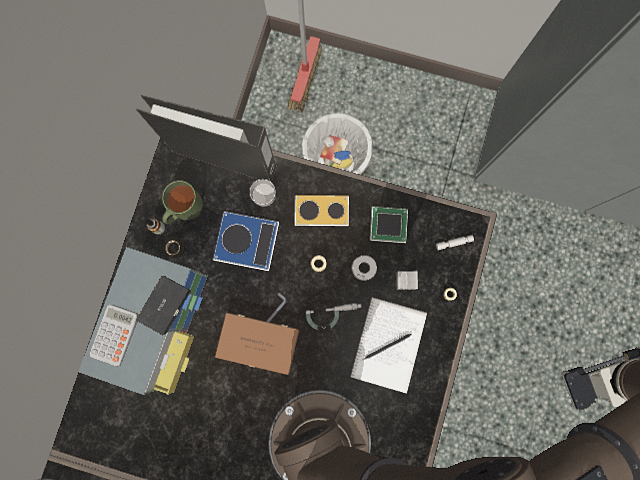

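View pics/scene0.png

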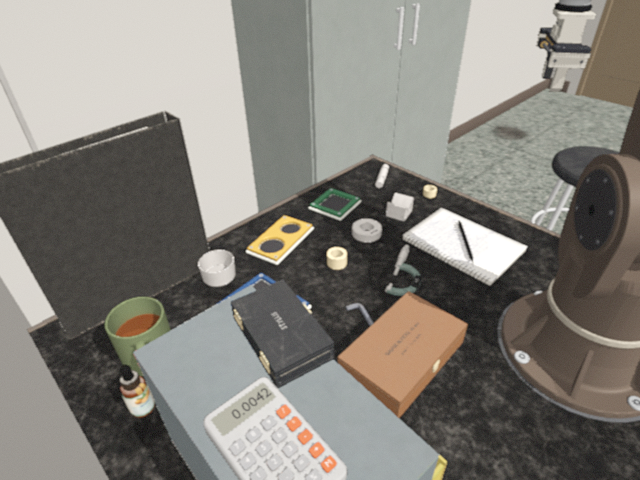

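The top view shows the blue tray at (246,240) with its round nest on the left, the yellow tray at (322,210) with the large nest on the left, and the green tray at (389,224). The ring is at (364,268), the V-block at (407,280), the plug at (455,243), the large bush at (319,263) and the small bush at (450,294). The cup is at (262,192), just beyond the blue tray, and the mug is at (180,200). The net's V-block mark was wrong: it landed on the cup.

```bash
cat > h.py <<'E'
from bench import ctrl, eyes, nets
import cv2,numpy as np
from scipy.spatial.transform import Rotation as R
np.set_printoptions(precision=4,suppress=True)
def cam(n):
    s=ctrl.observe(); d=eyes.snapshot(n)
    if n=="wrist":
        T=np.eye(4);T[:3,:3]=R.from_quat(s["eef_rot"]).as_matrix();T[:3,3]=s["eef_pos"];d["T"]=T@d["hand_eye"]
    return d
def ray(d,uv,z):
    f=240/np.tan(np.radians(d["vertical_fov"])/2)
    uv=np.atleast_2d(np.asarray(uv,float))
    v=np.c_[(uv[:,0]-d["cx"])/f,-(uv[:,1]-d["cy"])/f,-np.ones(len(uv))]@d["T"][:3,:3].T
    o=d["T"][:3,3]
    return (o+v*((z-o[2])/v[:,2])[:,None])[:,:2]
def rect(d,m,z):  # world rect of mask
    c,_=cv2.findContours(m.astype(np.uint8),cv2.RETR_EXTERNAL,cv2.CHAIN_APPROX_NONE)
    c=max(c,key=cv2.contourArea)[:,0,:]
    (x,y),(w,h),a=cv2.minAreaRect((ray(d,c,z)*1000).astype(np.float32))
    return np.round([x,y,w,h,a],1)
Z=dict(ring_gauge=.02,plug_gauge=.0095,bush_large=.026,bush_small=.018,v_block=.036,gauge_tray=.012,bush_tray=.012,v_block_tray=.012,mug=.05,swab_cup=.04)
def tool():
    s=ctrl.observe();m=R.from_quat(s["eef_rot"]).as_matrix()
    print("tcp",s["eef_pos"],"yaxis deg",np.degrees(np.arctan2(m[1,1],m[0,1])),"w",s["width"],"F",s["force"],"grip",s["grip_force"],"t",s["clock"],"q7",s["qpos"][6])
def look(n,qs=Z):
    d=cam(n)
    for q in qs:
        for r in nets.regions_of(n,q)[:2]:
            print(q,round(r["conf"],2),"px",np.round(r["bbox"],0),"mm",rect(d,r["mask"],Z[q]), "px-mid", ray(d,r["bbox"][:2],Z[q])[0]*1000)
    return d
E
python3 -c "
from h import *
look('top'); tool()"
```

```text
Traceback (most recent call last):
  File "h.py", line 28, in look
    for r in nets.regions_of(n,q)[:2]:
             ~~~~~~~~~~~~~~~^^^^^
ValueError: it knows: bush_large_mid, bush_small_mid, bush_tray, gauge_tray, mug, plug_gauge_mid, ring_gauge_mid, swab_cup, v_block_mid, v_block_tray
```

```bash
sed -i 's/ring_gauge=/ring_gauge_mid=/;s/plug_gauge=/plug_gauge_mid=/;s/bush_large=/bush_large_mid=/;s/bush_small=/bush_small_mid=/;s/v_block=/v_block_mid=/' h.py
python3 -c "
from h import *
look('top'); tool()"
```

```text
ring_gauge_mid 0.67 px [365. 269.  27.  26.] mm [ 443.7 -105.5   62.6   65.1   46.1] px-mid [ 440.6044 -107.9909]
plug_gauge_mid 0.57 px [454. 243.  39.  11.] mm [ 518.3 -343.6   19.9  100.5   15.5] px-mid [ 515.9586 -343.1351]
bush_large_mid 0.64 px [319. 264.  17.  16.] mm [452.4  14.3  41.9  39.2   1.4] px-mid [449.7831  13.4099]
bush_small_mid 0.5 px [450. 295.  12.   9.] mm [ 381.7 -328.1   30.6   33.5   45.5] px-mid [ 378.6801 -327.6701]
bush_small_mid 0.5 px [247. 242.  64.  64.] mm [508.3 206.4 153.3 134.8  80.1] px-mid [502.8657 203.3865]
v_block_mid 0.6 px [408. 281.  26.  19.] mm [ 411.8 -213.7   48.9   54.5    1.4] px-mid [ 410.0649 -217.6107]
v_block_mid 0.35 px [364. 269.  26.  26.] mm [ 440.7 -101.8   63.7   62.6   46.1] px-mid [ 437.682  -104.5962]
gauge_tray 0.8 px [247. 241.  63.  62.] mm [508.2 208.4 151.2 133.6  80.5] px-mid [507.4128 205.7075]
bush_tray 0.64 px [322. 212.  56.  35.] mm [595.   11.7  82.2 145.9   0. ] px-mid [591.2507   8.4217]
v_block_tray 0.63 px [389. 225.  38.  35.] mm [ 561.  -169.2   95.2   91.2   87. ] px-mid [ 560.9087 -168.8989]
mug 0.85 px [182. 202.  41.  43.] mm [602.4 375.  111.6 104.8   3.8] px-mid [600.7974 374.6288]
swab_cup 0.8 px [263. 194.  24.  28.] mm [635.1 167.8  70.3  63.4   2.1] px-mid [629.9725 165.2146]
swab_cup 0.48 px [182. 204.  38.  43.] mm [604.5 377.6 112.4 105.6   3.8] px-mid [598.8693 376.4222]
tcp [ 0.2053 -0.5903  0.2267] yaxis deg -70.8204169433145 w 0.9980660758703696 F [-0.0931  0.2312  0.4126] grip 0.0 t 1.7 q7 -0.07508344853780602
```

```bash
python3 -m handwheel '{"travel":[[25,25,0],[25,25,0],[25,25,0],[25,25,0],[25,25,0]],"turn":[0.9,0.9,0.9,0.9,0.9],"jaw":[9,9,9,9,9]}' 20
python3 -m handwheel '{"travel":[[0,0,2],[0,0,2],[0,0,2],[0,0,2],[0,0,2]],"turn":[0.6,0.6,0.6,0.6,0.6],"jaw":[9,9,9,9,9]}'
python3 -c "
from h import *
tool(); d=look('wrist'); cv2.imwrite('pics/w1.png',d['frame']); print(d['hand_eye'])"
```

```text
clock: 2.33
eef_pos: [0.4275, -0.3679, 0.2271]
eef_rot: [0.814, 0.581, 0.0, 0.0]
force: [0.5, -0.7, 0.2]
width: 0.984
grip_force: 0.0
clock: 2.95
eef_pos: [0.4262, -0.3694, 0.2467]
eef_rot: [0.609, 0.793, 0.0, -0.0]
force: [-0.0, 0.6, 1.2]
width: 0.982
grip_force: 0.0
tcp [ 0.4262 -0.3694  0.2467] yaxis deg 14.926500289201078 w 0.981545637585422 F [-0.0125  0.6071  1.2337] grip 0.0 t 2.95 q7 0.7432940387476265
plug_gauge_mid 0.91 px [404. 207.  25.  90.] mm [ 520.2 -343.9   19.4  100.2   15.3] px-mid [ 519.7202 -343.6689]
bush_small_mid 0.65 px [288. 163.  31.  22.] mm [ 384.  -329.1   29.8   29.2   14.3] px-mid [ 383.1012 -328.7799]
v_block_mid 0.9 px [352.  54.  60.  77.] mm [ 415.3 -218.1   45.6   56.1    2.1] px-mid [ 418.3795 -215.6993]
bush_tray 0.35 px [351.  56.  58.  74.] mm [ 416.6 -212.5   48.3   59.     1.7] px-mid [ 418.8136 -211.8103]
v_block_tray 0.91 px [506.  58. 123. 116.] mm [ 561.3 -171.8   95.6   91.7   86.8] px-mid [ 568.4158 -174.1014]
mug 0.28 px [289. 162.  30.  30.] mm [ 385.3 -326.    28.3   27.6   14.9] px-mid [ 385.5785 -325.3877]
[[ 0.0003  0.9593  0.2823  0.0766]
 [ 1.     -0.0001 -0.0007 -0.    ]
 [-0.0007  0.2823 -0.9593 -0.1583]
 [ 0.      0.      0.      1.    ]]
```

View pics/w1.png

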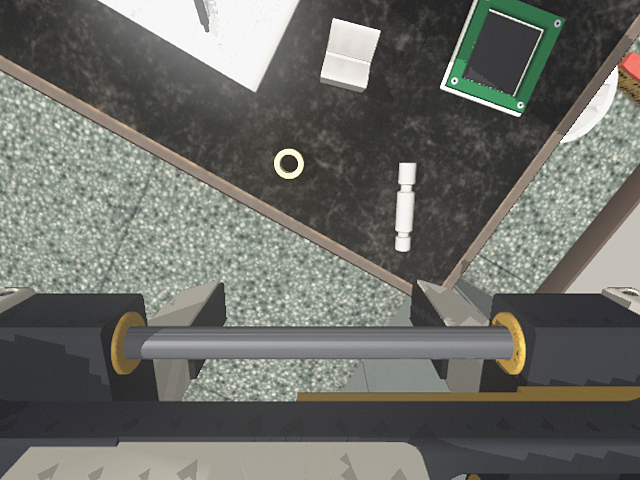

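The wrist view shows the plug at (404,207), the small bush at (288,163), the V-block at (350,55) and the green tray at (505,58). These agree with the top-view positions to within about 5 mm. I'll pick up the plug first.

```bash
python3 -m handwheel '{"travel":[[9.4,2.5,-6],[9.4,2.5,-12],[9.4,2.5,-18],[9.4,2.5,-18],[9.4,2.5,-18]],"turn":[0.01,0.01,0.01,0.01,0.01],"jaw":[5,5,5,5,5]}' 25
python3 -c "
from h import *
tool(); d=look('wrist',['plug_gauge_mid']); tool()"
```

```text
clock: 4.12
eef_pos: [0.5191, -0.3432, 0.0643]
eef_rot: [0.604, 0.797, -0.0, -0.002]
force: [0.3, -0.4, 0.1]
width: 0.551
grip_force: 0.0
tcp [ 0.5191 -0.3432  0.0643] yaxis deg 15.732521039969415 w 0.5506796048059321 F [ 0.2774 -0.4228  0.055 ] grip 0.0 t 4.125 q7 0.5370235982716246
plug_gauge_mid 0.83 px [320. 256.  32. 143.] mm [ 519.3 -340.3   18.3   93.2   15.2] px-mid [ 519.0096 -338.22  ]
tcp [ 0.5208 -0.3447  0.0678] yaxis deg 15.681798586995903 w 0.5484354112688803 F [-0.1622  0.3474  0.4329] grip 0.0 t 4.225 q7 0.5373924521803617
```

```bash
python3 -m handwheel '{"travel":[[0,0,-3],[0,0,-5.7],[0,0,-5.7],[0,0,-5.7],[0,0,-5.7]],"turn":[0,0,0,0,0],"jaw":[5,5,5,1,1]}' 25
python3 -m handwheel '{"travel":[[0,0,0],[0,0,0],[0,0,0],[0,0,0],[0,0,0]],"turn":[0,0,0,0,0],"jaw":[1,1,1,1,1]}' 25
python3 -m handwheel '{"travel":[[0,0,3],[0,0,8],[0,0,12],[0,0,12],[0,0,12]],"turn":[0,0,0,0,0],"jaw":[1,1,1,1,1]}' 25
```

```text
clock: 4.85
eef_pos: [0.5214, -0.345, 0.0116]
eef_rot: [0.604, 0.797, 0.0, 0.001]
force: [0.2, -0.3, -0.6]
width: 0.38
grip_force: 0.0
clock: 5.48
eef_pos: [0.5206, -0.3446, 0.0104]
eef_rot: [0.604, 0.797, -0.0, 0.0]
force: [-0.8, 0.3, 5.6]
width: 0.203
grip_force: 25.0
clock: 6.1
eef_pos: [0.5196, -0.3441, 0.1288]
eef_rot: [0.604, 0.797, -0.0, -0.001]
force: [0.6, 0.1, -1.6]
width: 0.204
grip_force: 25.0
```

```bash
python3 -m handwheel '{"travel":[[1,6,6],[2,12,12],[2,18,12],[3,24,12],[3,30,12]],"turn":[0.15,0.3,0.45,0.6,0.75],"jaw":[1,1,1,1,1]}' 25
python3 -m handwheel '{"travel":[[0,26,0],[0,26,0],[0,26,0],[0,26,0],[0,26,0]],"turn":[0.4,0.4,0.4,0.4,0.4],"jaw":[1,1,1,1,1]}' 25
python3 -c "
from h import *
tool(); d=look('wrist',['gauge_tray','bush_tray','mug','swab_cup','v_block_tray']); tool(); cv2.imwrite('pics/w2.png',d['frame'])"
```

```text
clock: 6.72
eef_pos: [0.5486, -0.072, 0.2474]
eef_rot: [0.268, 0.963, 0.0, -0.001]
force: [1.2, 0.1, -3.1]
width: 0.203
grip_force: 25.0
clock: 7.35
eef_pos: [0.5467, 0.1918, 0.247]
eef_rot: [0.069, 0.998, 0.001, -0.002]
force: [0.1, -1.1, -1.0]
width: 0.203
grip_force: 25.0
tcp [0.5467 0.1918 0.247 ] yaxis deg 82.03600584398313 w 0.20293315817249935 F [ 0.0557 -1.0667 -0.9753] grip 24.99236673116684 t 7.35 q7 0.6980361820006887
gauge_tray 0.63 px [332. 170. 143. 127.] mm [510.6 208.8 149.6 132.9  80.4] px-mid [507.3769 213.6988]
bush_tray 0.61 px [172. 270. 136.  78.] mm [596.6  12.9  83.9 145.7   0.8] px-mid [595.2737  13.2914]
mug 0.86 px [505. 245. 129. 124.] mm [613.2 381.4 128.  123.7   9.5] px-mid [604.5752 381.7684]
swab_cup 0.76 px [290. 273.  17.  23.] mm [605.9 153.5  18.5  24.9  77.4] px-mid [608.1711 153.6107]
v_block_tray 0.64 px [ 37. 261.  68.  77.] mm [ 562.6 -153.7   80.3   91.9   86.9] px-mid [ 563.3589 -139.9594]
tcp [0.5494 0.1839 0.2478] yaxis deg 81.41416471220231 w 0.20173041657189728 F [-0.5611 -0.4535 -0.9097] grip 24.99209761619568 t 7.65 q7 0.7004443367651442
```

View pics/w2.png

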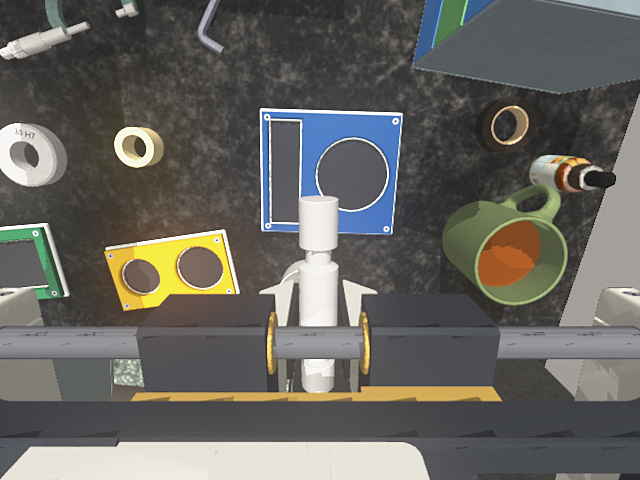

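The view shows the blue tray at (332,170) with the long nest on its left, and the plug held straight. The yellow tray is at (172,270) with its larger nest nearer the blue tray. The arm was still settling during that shot, so I'll re-measure.

```bash
cat >> h.py <<'E'
def tray(d,lo,hi,wh,z=.012):
    m=cv2.inRange(cv2.cvtColor(d["frame"],cv2.COLOR_BGR2HSV),lo,hi)
    n,l,st,_=cv2.connectedComponentsWithStats(m)
    for i in range(1,n):
        if st[i,4]>1500: print("tray",st[i],rect(d,l==i,z))
B=((100,120,60),(125,255,255));Y=((18,140,100),(32,255,255));G=((60,80,30),(90,255,200))
E
python3 -c "
from h import *
tool(); d=look('wrist',['gauge_tray','bush_tray','v_block_tray','bush_large_mid','ring_gauge_mid']); tool(); tray(d,*B,0);print('Y');tray(d,*Y,0);print('G');tray(d,*G,0)
d=cam('top');print('top');tray(d,*B,0);print('Y');tray(d,*Y,0);print('G');tray(d,*G,0)"
```

```text
tcp [0.5494 0.1839 0.2478] yaxis deg 81.41416471220231 w 0.20173041657189728 F [-0.5611 -0.4535 -0.9097] grip 24.99209761619568 t 7.65 q7 0.7004443367651442
gauge_tray 0.85 px [337. 167. 144. 128.] mm [510.5 209.2 148.8 131.   80.4] px-mid [507.7076 211.099 ]
gauge_tray 0.26 px [316. 275.  49.  23.] mm [620.3 144.    9.9  24.3  77.2] px-mid [628.982  169.6031]
bush_tray 0.66 px [180. 267. 135.  78.] mm [596.   13.   82.5 144.9   0.4] px-mid [595.4821  12.6592]
v_block_tray 0.61 px [ 40. 258.  79.  79.] mm [ 562.  -159.2   91.3   92.1   85.9] px-mid [ 560.2657 -145.6706]
bush_large_mid 0.98 px [148. 144.  50.  37.] mm [455.3  19.3  49.   39.4  72.9] px-mid [454.7511  21.3524]
bush_large_mid 0.5 px [514. 238. 126. 128.] mm [622.2 394.7 137.2 132.9  10. ] px-mid [611.8009 393.7574]
ring_gauge_mid 0.68 px [ 40. 153.  70.  65.] mm [447.5 -98.3  74.3  64.5  81.4] px-mid [446.807  -96.8436]
tcp [0.5492 0.1856 0.2486] yaxis deg 81.524244356105 w 0.20585539744191303 F [-0.5132 -0.9035 -1.7403] grip 24.99226301908493 t 7.95 q7 0.6999527926105887
tray [ 269  108  139  121 6596] [511.9 209.8 144.5 126.8  80.4]
Y
tray [ 112  231  132   78 4181] [599.5  10.5  77.9 139.9   0.7]
tray [ 132  387  370   14 3212] [794.1 145.  488.6  20.4  81.5]
G
top
Y
G
```

```bash
python3 -m handwheel '{"travel":[[-4.7,-2.5,-6],[-4.7,-2.5,-12],[-4.7,-2.5,-18],[-4.7,-2.5,-20],[-4.7,-2.5,-20]],"turn":[-0.02,-0.02,-0.02,-0.02,-0.02],"jaw":[1,1,1,1,1]}' 25
python3 -m handwheel '{"travel":[[0,0,0],[0,0,0]],"turn":[0,0],"jaw":[1,1]}' 25
python3 -c "
from h import *
tool(); d=cam('wrist'); tray(d,*B,0); cv2.imwrite('pics/w3.png',d['frame'])"
```

```text
clock: 8.62
eef_pos: [0.5006, 0.1607, 0.0468]
eef_rot: [0.083, 0.997, -0.001, -0.002]
force: [0.5, 0.0, -0.4]
width: 0.205
grip_force: 25.0
clock: 8.88
eef_pos: [0.5032, 0.1618, 0.0501]
eef_rot: [0.083, 0.997, 0.001, 0.001]
force: [-0.1, -0.3, -0.9]
width: 0.2
grip_force: 25.0
tcp [0.5032 0.1618 0.0501] yaxis deg 80.4245965823098 w 0.19961678734865382 F [-0.1086 -0.327  -0.869 ] grip 24.99214857816696 t 8.875 q7 0.5013544404826599
tray [ 571    0   69   59 2910] [399.1 320.8  24.1  32.8   4.9]
tray [  273   161   271   165 16603] [497.3 212.6 145.9  98.9  80.4]
```

View pics/w3.png

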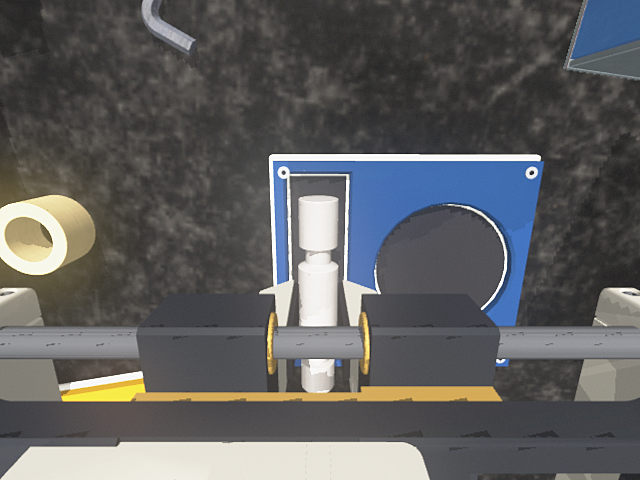

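The plug is centred over the long nest: the nest spans columns 290–348 and the plug is at 318. Lowering and releasing it.

```bash
python3 -m handwheel '{"travel":[[0,0,-1.5],[0,0,-2.8],[0,0,-3.4],[0,0,-3.4],[0,0,-3.4]],"turn":[0,0,0,0,0],"jaw":[1,1,1,1,1]}' 25
python3 -m handwheel '{"travel":[[0,0,0],[0,0,0],[0,0,0],[0,0,0],[0,0,0]],"turn":[0,0,0,0,0],"jaw":[1,1,2.5,3.5,3.5]}' 25
python3 -m handwheel '{"travel":[[0,0,4],[0,0,8],[-2,-2,14],[-2,-2,18],[-2,-2,18]],"turn":[0,0,0,0,0],"jaw":[3.5,4,9,9,9]}' 25
```

```text
clock: 9.55
eef_pos: [0.5018, 0.1613, 0.014]
eef_rot: [0.083, 0.997, -0.0, -0.0]
force: [0.3, 0.3, -2.0]
width: 0.202
grip_force: 25.0
clock: 10.18
eef_pos: [0.5021, 0.1613, 0.0146]
eef_rot: [0.083, 0.997, 0.0, 0.0]
force: [0.7, -0.1, -0.5]
width: 0.376
grip_force: 0.0
clock: 10.8
eef_pos: [0.4837, 0.142, 0.1977]
eef_rot: [0.084, 0.996, 0.001, 0.003]
force: [-0.1, 0.4, 0.2]
width: 0.708
grip_force: 0.0
```

```bash
python3 -m handwheel '{"travel":[[0,-6,4],[-1,-12,4],[-2,-18,4],[-2.4,-24,4],[-2.4,-30,4]],"turn":[-0.18,-0.36,-0.54,-0.72,-0.9],"jaw":[9,9,9,9,9]}' 30
python3 -m handwheel '{"travel":[[0,0,0],[0,0,0],[0,0,0],[0,0,0],[0,0,0]],"turn":[-0.16,-0.16,-0.16,-0.16,-0.16],"jaw":[9,9,9,9,9]}' 30
python3 -c "
from h import *
tool(); d=look('wrist',['ring_gauge_mid','v_block_mid','bush_large_mid','v_block_tray']);tray(d,*G,0); tool()
for q in ['ring_gauge_mid','v_block_mid','bush_large_mid']: print(q,[ (m['conf'],ray(d,m['at'],{'r':.01,'v':.018,'b':.013}[q[0]])*1000) for m in nets.mark_of('wrist',q)[:1]])
cv2.imwrite('pics/w4.png',d['frame'])
d=look('top',['plug_gauge_mid'])"
```

```text
clock: 11.42
eef_pos: [0.457, -0.1608, 0.2338]
eef_rot: [0.511, 0.86, -0.0, -0.0]
force: [0.7, 0.1, -0.3]
width: 0.979
grip_force: 0.0
clock: 12.05
eef_pos: [0.4581, -0.1583, 0.2345]
eef_rot: [0.575, 0.818, 0.0, 0.0]
force: [-0.9, 1.0, 1.0]
width: 0.976
grip_force: 0.0
tcp [ 0.4581 -0.1583  0.2345] yaxis deg 19.822399266700238 w 0.9759103463833857 F [-0.8712  1.032   1.0374] grip 0.0 t 12.05 q7 0.4265193548194211
ring_gauge_mid 0.7 px [328. 159.  64.  66.] mm [ 445.5 -105.2   63.4   63.6   65.3] px-mid [ 449.771  -102.5135]
v_block_mid 0.88 px [263. 248.  54.  64.] mm [ 415.6 -211.1   45.5   60.6    1.8] px-mid [ 415.7638 -210.4589]
bush_large_mid 0.97 px [377.  39.  49.  51.] mm [452.9  12.3  44.   39.5  63.5] px-mid [454.4393  13.3939]
v_block_tray 0.69 px [406. 247. 107.  98.] mm [ 562.2 -167.9   93.4   91.2   87.5] px-mid [ 564.4672 -163.5632]
tray [ 353  201  104   96 2646] [ 564.9 -170.5   90.2   87.3   86.9]
tcp [ 0.458  -0.1587  0.2345] yaxis deg 19.7211639418767 w 0.9801199168701382 F [-0.7565  0.5112  0.3559] grip 0.0 t 12.3 q7 0.4258196768233069
ring_gauge_mid [(0.74, array([[ 449.0625, -103.3766]]))]
v_block_mid [(0.94, array([[ 416.3172, -212.6863]]))]
bush_large_mid [(0.82, array([[453.392 ,  15.9008]]))]
plug_gauge_mid 0.6 px [265. 246.  16.  35.] mm [500.4 162.2  20.1 102.   80.2] px-mid [496.3712 157.4539]
```

View pics/w4.png

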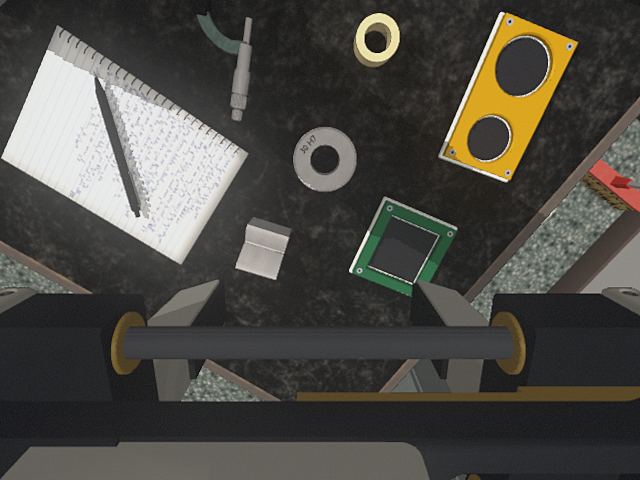

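The ring is at (325,159) and the V-block at (263,248). Green tray at (404,247), large bush at (377,39). Descending on the ring.

```bash
python3 -m handwheel '{"travel":[[-1,5.4,-6],[-1,5.4,-12],[-1,5.4,-15],[-1,5.4,-15],[-1,5.4,-15]],"turn":[0,0,0,0,0],"jaw":[9,9,9,9,9]}' 30
python3 -c "
from h import *
d=cam('wrist');d=look('wrist',['ring_gauge_mid']);tool()
print([ (m['conf'],m['at'],ray(d,m['at'],.01)*1000) for m in nets.mark_of('wrist','ring_gauge_mid')])
cv2.imwrite('pics/w5.png',d['frame'])"
```

```text
clock: 13.18
eef_pos: [0.4491, -0.1049, 0.0858]
eef_rot: [0.576, 0.818, 0.0, 0.001]
force: [1.0, -0.3, -0.0]
width: 0.981
grip_force: 0.0
ring_gauge_mid 0.87 px [315. 253.  95.  94.] mm [ 445.6 -103.2   63.8   66.    19.6] px-mid [ 447.1574 -103.0032]
ring_gauge_mid 0.23 px [395.  71.  80.  75.] mm [454.3  14.4  43.6  40.2  82.4] px-mid [453.755   16.2551]
tcp [ 0.4494 -0.1052  0.0862] yaxis deg 19.66408429502385 w 0.9778151818126419 F [-0.5461 -0.2465 -0.4951] grip 0.0 t 13.325 q7 0.1652772230102652
[(0.81, [312.5, 249.5], array([[ 445.7074, -104.4041]])), (0.32, [392.8, 75.5], array([[454.6382,  15.5876]]))]
```

View pics/w5.png

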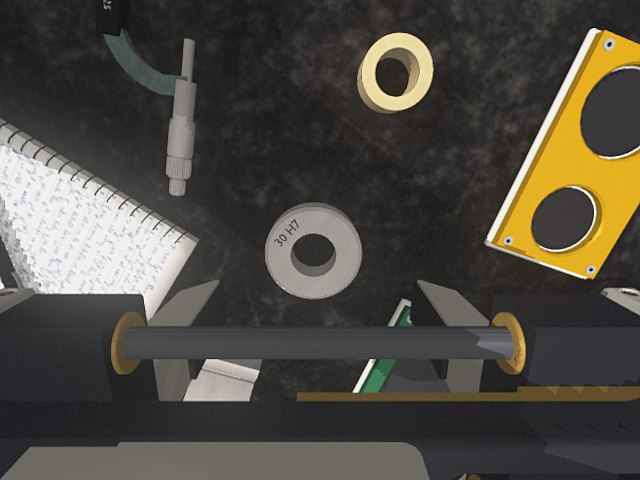

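The ring is centred between the fingers at (313,252). Gripping and lifting.

```bash
python3 -m handwheel '{"travel":[[-0.3,0.1,-4],[-0.3,0.1,-7.6],[-0.3,0.1,-7.6],[-0.3,0.1,-7.6],[-0.3,0.1,-7.6]],"turn":[0,0,0,0,0],"jaw":[9,9,9,9,6]}' 40
python3 -m handwheel '{"travel":[[0,0,0],[0,0,0],[0,0,0],[0,0,0],[0,0,0]],"turn":[0,0,0,0,0],"jaw":[5,5,5,5,5]}' 40
python3 -m handwheel '{"travel":[[0,0,3],[0,0,8],[0,6,12],[1,12,12],[2,18,12]],"turn":[0,0,0,0,0],"jaw":[5,5,5,5,5]}' 40
python3 -m handwheel '{"travel":[[1,6,0],[2,12,0],[3.2,16,0],[3.2,16,0],[3.2,16,0]],"turn":[0,0,0,0,0],"jaw":[5,5,5,5,5]}' 40
python3 -c "
from h import *
tool()"
```

```text
clock: 14.0
eef_pos: [0.4462, -0.104, 0.0099]
eef_rot: [0.576, 0.818, 0.001, 0.001]
force: [0.2, 0.5, -0.0]
width: 0.916
grip_force: 0.0
clock: 14.62
eef_pos: [0.4454, -0.1039, 0.009]
eef_rot: [0.576, 0.818, 0.0, 0.0]
force: [-1.1, -0.4, 7.0]
width: 0.694
grip_force: 40.0
clock: 15.25
eef_pos: [0.4644, 0.0727, 0.1292]
eef_rot: [0.576, 0.817, 0.0, 0.001]
force: [2.6, 0.1, -3.5]
width: 0.689
grip_force: 40.0
clock: 15.88
eef_pos: [0.4956, 0.2305, 0.1277]
eef_rot: [0.576, 0.818, -0.001, -0.0]
force: [0.0, -1.1, -4.0]
width: 0.69
grip_force: 40.0
tcp [0.4956 0.2305 0.1277] yaxis deg 19.710718641552667 w 0.6897147797548897 F [ 0.0294 -1.0661 -3.9984] grip 39.99882146017626 t 15.875 q7 -0.49075532984579195
```

```bash
python3 -m handwheel '{"travel":[[2,0.4,-4],[2,0.4,-8],[2,0.4,-8.5],[2,0.4,-8.5],[2,0.4,-8.5]],"turn":[0,0,0,0,0],"jaw":[5,5,5,5,5]}' 40
python3 -c "
from h import *
d=cam('wrist');d=cam('wrist');tool();cv2.imwrite('pics/w6.png',d['frame'])"
```

```text
clock: 16.5
eef_pos: [0.5171, 0.2358, 0.0451]
eef_rot: [0.576, 0.818, 0.001, 0.001]
force: [0.1, 0.4, -2.5]
width: 0.69
grip_force: 40.0
tcp [0.517  0.2359 0.0449] yaxis deg 19.692278290708426 w 0.684563751641079 F [ 0.5773 -0.1929 -3.5641] grip 39.999084955779836 t 16.6 q7 -0.5533823665870251
```

View pics/w6.png

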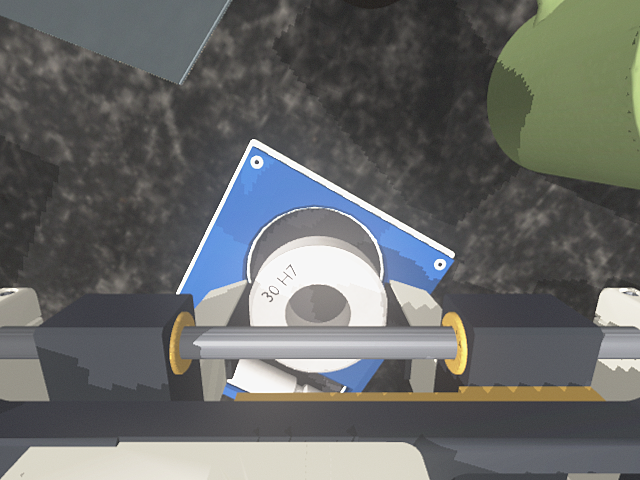

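```bash
python3 -c "
from h import *
d=cam('wrist');tool()
t=np.radians(19.7);e=np.array([-np.sin(t),np.cos(t)])
print('nest centre from far rim',ray(d,[315,208],.012)*1000-40.5*e)
print('left/right rim mid',ray(d,[[248,268],[384,268]],.012)*1000)
print('ring edge far',ray(d,[318,244],.0449+.011)*1000-32.5*e)
print('corners',ray(d,[[252,140],[455,254]],.012)*1000)"
```

```text
tcp [0.5169 0.2358 0.0447] yaxis deg 19.70014716154856 w 0.6917207975848115 F [ 0.4669  1.0477 -2.9655] grip 39.99912666447926 t 16.65 q7 -0.5534433829480003
nest centre from far rim [[516.1589 234.4531]]
left/right rim mid [[478.1402 226.9931]
 [551.2825 253.1   ]]
ring edge far [[517.2899 235.6778]]
corners [[460.0403 295.1266]
 [585.8337 274.3818]]
```

```bash
python3 -m handwheel '{"travel":[[-0.1,-0.1,-1.5],[-0.1,-0.1,-2.6],[-0.1,-0.1,-3],[-0.1,-0.1,-3],[-0.1,-0.1,-3]],"turn":[0,0,0,0,0],"jaw":[5,5,5,5,5]}' 40
python3 -m handwheel '{"travel":[[0,0,0],[0,0,0],[0,0,0],[0,0,0],[0,0,0]],"turn":[0,0,0,0,0],"jaw":[6.5,7.2,8,8,8]}' 40
python3 -m handwheel '{"travel":[[0,0,4],[0,0,8],[-2,-6,14],[-2,-12,18],[-2,-18,18]],"turn":[0,0,0,0,0],"jaw":[8,8,8,8,8]}' 30
python3 -c "
from h import *
d=cam('wrist');d=look('wrist',['bush_large_mid','ring_gauge_mid','plug_gauge_mid','gauge_tray','bush_tray']);tool();tray(d,*Y,0);tray(d,*B,0)
print([ (m['conf'],m['at'],ray(d,m['at'],.013)*1000) for m in nets.mark_of('wrist','bush_large_mid')])
"
```

```text
clock: 17.27
eef_pos: [0.5144, 0.234, 0.0138]
eef_rot: [0.576, 0.818, -0.001, 0.0]
force: [-6.0, -4.2, 15.0]
width: 0.69
grip_force: 40.0
clock: 17.9
eef_pos: [0.5153, 0.2347, 0.0134]
eef_rot: [0.576, 0.818, 0.0, -0.0]
force: [-0.8, -0.0, 0.1]
width: 0.875
grip_force: 0.0
clock: 18.52
eef_pos: [0.4966, 0.0803, 0.1899]
eef_rot: [0.575, 0.818, 0.002, 0.001]
force: [1.6, -0.6, -1.2]
width: 0.873
grip_force: 0.0
bush_large_mid 0.87 px [258. 255.  48.  42.] mm [453.9  18.8  39.3  44.7  17.4] px-mid [454.2119  20.1264]
ring_gauge_mid 0.72 px [405.  45.  85.  91.] mm [514.6 232.1  67.2  64.8  19.3] px-mid [516.0916 232.7082]
plug_gauge_mid 0.66 px [354. 124. 104.  74.] mm [501.6 161.8  19.8 100.8  79.7] px-mid [499.4869 161.6918]
gauge_tray 0.69 px [389.  93. 221. 186.] mm [510.5 208.7 149.7 131.2  80.2] px-mid [519.1068 196.2311]
bush_tray 0.78 px [396. 297. 117. 136.] mm [595.8  26.5  82.4 116.4   0.4] px-mid [600.6656  17.4053]
tcp [0.4956 0.0819 0.1873] yaxis deg 19.821627793276512 w 0.8734477123806096 F [-0.3639 -0.5535 -0.0839] grip 0.0 t 18.875 q7 -0.15178807577564327
tray [ 344  231  110   96 3171] [598.7  24.5  77.7 109.9   0.7]
tray [  284     0   216   184 11130] [512.2 210.  146.2 126.8  80.1]
[(0.83, [260.5, 253.0], array([[455.1107,  18.1617]]))]
```

```bash
python3 -m handwheel '{"travel":[[-4.1,-6.6,-6],[-4.1,-6.6,-10.7],[-4.1,-6.6,-10.7],[-4.1,-6.6,-10.7],[-4.1,-6.6,-10.7]],"turn":[-0.7,-0.7,-0.7,-0.7,-0.7],"jaw":[7,7,7,7,7]}' 20
python3 -c "
from h import *
d=cam('wrist');d=look('wrist',['bush_large_mid']);tool()
print([ (m['conf'],m['at'],ray(d,m['at'],.013)*1000) for m in nets.mark_of('wrist','bush_large_mid')])
"
```

```text
clock: 19.55
eef_pos: [0.4548, 0.0158, 0.0801]
eef_rot: [0.82, 0.572, -0.0, -0.0]
force: [-0.0, -0.2, 1.2]
width: 0.763
grip_force: 0.0
bush_large_mid 0.95 px [317. 258.  65.  65.] mm [455.1  17.9  45.3  39.4  69.9] px-mid [455.7614  19.0385]
tcp [0.455  0.0153 0.0806] yaxis deg -20.155019987728885 w 0.7624978883466981 F [-0.2328  0.1515  0.9065] grip 0.0 t 19.7 q7 -0.7344913459755852
[(0.96, [315.8, 258.8], array([[453.021 ,  14.6839]]))]
```

```bash
python3 -m handwheel '{"travel":[[0,0.1,-4],[0,0.1,-7],[0,0.1,-7],[0,0.1,-7],[0,0.1,-7]],"turn":[0,0,0,0,0],"jaw":[7,7,7,7,4]}' 20
python3 -m handwheel '{"travel":[[0,0,0],[0,0,0],[0,0,0],[0,0,0],[0,0,0]],"turn":[0,0,0,0,0],"jaw":[2,2,2,2,2]}' 20
python3 -m handwheel '{"travel":[[0,0,4],[0,0,8],[6,1.5,10],[12,3,10],[14.3,3,10]],"turn":[0,0,0,0,0],"jaw":[2,2,2,2,2]}' 20
python3 -m handwheel '{"travel":[[0,0,0],[0,0,-4],[0,0,-6.5],[0,0,-6.5],[0,0,-6.5]],"turn":[0,0,0,0,0],"jaw":[2,2,2,2,2]}' 20
python3 -c "
from h import *
d=cam('wrist');d=cam('wrist');tool();cv2.imwrite('pics/w7.png',d['frame']);tray(d,*Y,0)"
```

```text
clock: 20.38
eef_pos: [0.4558, 0.0156, 0.0117]
eef_rot: [0.821, 0.571, 0.001, 0.001]
force: [-0.4, -0.2, -0.1]
width: 0.698
grip_force: 0.0
clock: 21.0
eef_pos: [0.455, 0.0154, 0.0108]
eef_rot: [0.821, 0.571, 0.0, 0.0]
force: [-0.6, -1.0, 5.8]
width: 0.424
grip_force: 20.0
clock: 21.62
eef_pos: [0.6009, 0.047, 0.1107]
eef_rot: [0.821, 0.571, 0.001, 0.0]
force: [-1.0, -0.7, -2.1]
width: 0.426
grip_force: 20.0
clock: 22.25
eef_pos: [0.5978, 0.0456, 0.0464]
eef_rot: [0.821, 0.571, 0.0, 0.0]
force: [-0.1, -0.3, -1.1]
width: 0.422
grip_force: 20.0
tcp [0.5985 0.0457 0.0469] yaxis deg -20.402656404278403 w 0.4206772149267124 F [ 0.5883 -0.002  -1.2956] grip 19.9924996169284 t 22.35 q7 -0.7720835823901823
tray [ 234  197  159   92 4568] [598.1  51.1  76.1  58.1   0.7]
tray [ 231  359  142   42 1694] [563.5 -18.   30.7  91.   69.5]
```

View pics/w7.png

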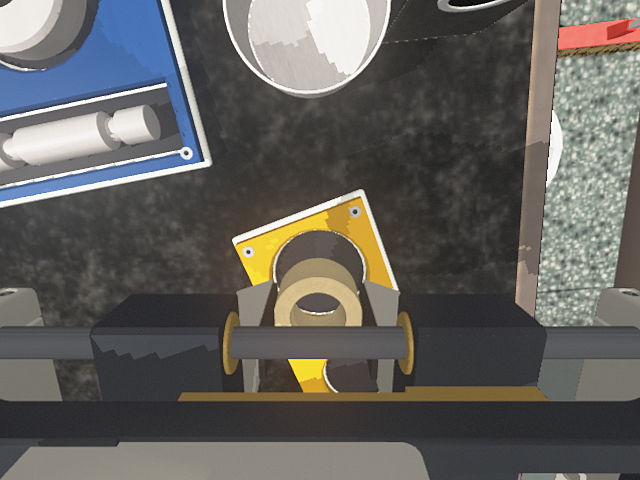

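The bush is lined up over the larger nest, and the tray edge agrees. Placing it, then going on to the small bush.

```bash
python3 -m handwheel '{"travel":[[0,0,-1.5],[0,0,-2.8],[0,0,-3.1],[0,0,-3.1],[0,0,-3.1]],"turn":[0,0,0,0,0],"jaw":[2,2,2,2,2]}' 20
python3 -m handwheel '{"travel":[[0,0,0],[0,0,0],[0,0,0],[0,0,0],[0,0,0]],"turn":[0,0,0,0,0],"jaw":[4.2,5,5.5,5.5,5.5]}' 20
python3 -m handwheel '{"travel":[[0,0,4],[0,0,8],[-4,-5,14],[-8,-11,18],[-12,-16,18]],"turn":[0,0,0,0,0],"jaw":[6,6,6,6,6]}' 20
python3 -m handwheel '{"travel":[[-3,-5,0],[-6,-10,0],[-9,-15,-3],[-9.5,-21,-6],[-9.5,-21,-8]],"turn":[0,0,0,0,0],"jaw":[6,6,6,6,6]}' 20
python3 -c "
from h import *
d=cam('wrist');d=cam('wrist');d=look('wrist',['bush_small_mid']);tool()
print([ (m['conf'],m['at'],ray(d,m['at'],.009)*1000) for m in nets.mark_of('wrist','bush_small_mid')])
look('top',['bush_large_mid','bush_tray','bush_small_mid'])"
```

```text
clock: 22.98
eef_pos: [0.5976, 0.0454, 0.0148]
eef_rot: [0.821, 0.571, -0.0, 0.0]
force: [-4.6, -1.4, 11.8]
width: 0.424
grip_force: 20.0
clock: 23.6
eef_pos: [0.5978, 0.0455, 0.0144]
eef_rot: [0.821, 0.571, -0.0, -0.0]
force: [0.6, 1.0, -0.7]
width: 0.603
grip_force: 0.0
clock: 24.22
eef_pos: [0.5028, -0.0829, 0.187]
eef_rot: [0.821, 0.571, 0.001, 0.001]
force: [0.8, -1.9, -0.9]
width: 0.653
grip_force: 0.0
clock: 24.85
eef_pos: [0.4058, -0.2965, 0.1041]
eef_rot: [0.823, 0.568, -0.001, 0.001]
force: [0.4, 0.3, 0.2]
width: 0.657
grip_force: 0.0
bush_small_mid 0.92 px [306. 297.  42.  42.] mm [ 384.8 -325.9   36.6   30.    69.6] px-mid [ 383.8859 -324.624 ]
tcp [ 0.4076 -0.2913  0.1052] yaxis deg -20.365065639283475 w 0.6575592880905107 F [ 0.258  -0.0462  0.2849] grip 0.0 t 25.05 q7 -0.0018139688569503278
[(0.65, [305.9, 304.3], array([[ 379.6081, -334.2253]]))]
bush_large_mid 0.6 px [309. 212.  17.  13.] mm [592.5  44.4  43.1  39.7   1.5] px-mid [587.3957  42.9007]
bush_tray 0.69 px [323. 211.  51.  30.] mm [594.9  10.2  78.8 141.9   1.4] px-mid [592.3686   7.1159]
bush_tray 0.62 px [408. 281.  27.  15.] mm [ 415.  -216.9   47.1   55.1    1.5] px-mid [ 411.6763 -220.5053]
```

```bash
python3 -m handwheel '{"travel":[[-2.35,-3.7,-2],[-2.35,-3.7,-4],[-2.35,-3.7,-4],[-2.35,-3.7,-4],[-2.35,-3.7,-4]],"turn":[0,0,0,0,0],"jaw":[6,6,6,6,6]}' 20
python3 -c "
from h import *
d=cam('wrist');d=look('wrist',['bush_small_mid']);tool();cv2.imwrite('pics/w8.png',d['frame'])
print([ (m['conf'],m['at'],ray(d,m['at'],.009)*1000) for m in nets.mark_of('wrist','bush_small_mid')])"
```

```text
clock: 25.92
eef_pos: [0.3849, -0.3288, 0.0659]
eef_rot: [0.821, 0.571, 0.0, 0.001]
force: [-0.3, 0.1, -0.5]
width: 0.656
grip_force: 0.0
bush_small_mid 0.7 px [314. 264.  50.  51.] mm [ 384.5 -327.4   34.7   30.    55.3] px-mid [ 383.1787 -326.2548]
tcp [ 0.3844 -0.329   0.0655] yaxis deg -20.374454434394394 w 0.6518328496143563 F [-0.2384 -0.5831  0.4049] grip 0.0 t 26.075 q7 0.06292292431451764
[(0.68, [316.9, 265.6], array([[ 383.3391, -331.0981]]))]
```

View pics/w8.png

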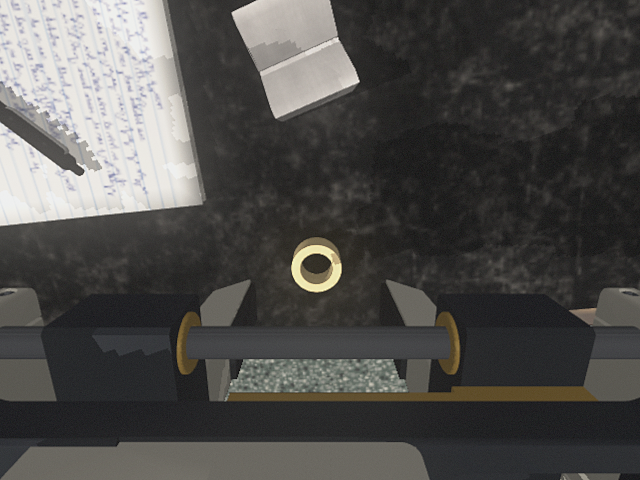

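```bash
python3 -m handwheel '{"travel":[[0,0,-3],[0,0,-5.6],[0,0,-5.6],[0,0,-5.6],[0,0,-5.6]],"turn":[0,0,0,0,0],"jaw":[6,6,6,6,4]}' 15
python3 -m handwheel '{"travel":[[0,0,0],[0,0,0],[0,0,0],[0,0,0],[0,0,0]],"turn":[0,0,0,0,0],"jaw":[1,1,1,1,1]}' 15
python3 -m handwheel '{"travel":[[0,0,4],[0,0,8],[3,5,12],[6,10,12],[9,15,12]],"turn":[0,0,0,0,0],"jaw":[1,1,1,1,1]}' 15
python3 -m handwheel '{"travel":[[4,5,0],[8,10,0],[12.4,15.2,0],[12.4,15.2,0],[12.4,15.2,0]],"turn":[0,0,0,0,0],"jaw":[1,1,1,1,1]}' 15
python3 -c "
from h import *
d=cam('wrist');d=cam('wrist');tool();tray(d,*Y,0);look('wrist',['bush_large_mid','bush_tray'])"
```

```text
clock: 26.75
eef_pos: [0.3846, -0.3295, 0.01]
eef_rot: [0.821, 0.571, 0.0, 0.001]
force: [0.6, 0.4, 0.5]
width: 0.59
grip_force: 0.0
clock: 27.38
eef_pos: [0.3841, -0.3291, 0.0092]
eef_rot: [0.821, 0.571, 0.0, 0.0]
force: [-0.8, 1.1, 5.1]
width: 0.327
grip_force: 15.0
clock: 28.0
eef_pos: [0.475, -0.1778, 0.1297]
eef_rot: [0.821, 0.57, 0.0, 0.001]
force: [0.3, 0.2, -0.4]
width: 0.325
grip_force: 15.0
clock: 28.62
eef_pos: [0.5976, -0.0267, 0.1283]
eef_rot: [0.821, 0.571, -0.001, -0.0]
force: [-0.2, -0.2, -0.7]
width: 0.322
grip_force: 15.0
tcp [ 0.5969 -0.0289  0.1285] yaxis deg -20.504446084727224 w 0.325781443575742 F [-0.1575 -0.7671 -0.5322] grip 14.978048350673134 t 28.725 q7 -0.5845245843439183
tray [  221    82   158   200 10103] [599.    9.6  75.5 138.1   0.7]
bush_large_mid 0.75 px [283. 147.  62.  59.] mm [596.6  44.3  39.7  39.   69.1] px-mid [597.8668  44.8949]
bush_tray 0.63 px [298. 181. 164. 206.] mm [599.5  11.6  81.2 140.9   0.5] px-mid [597.7915  18.1618]
```

```bash
python3 -m handwheel '{"travel":[[0.15,0.1,-5],[0.15,0.1,-9],[0.15,0.1,-10.5],[0.15,0.1,-11.3],[0.15,0.1,-11.3]],"turn":[0,0,0,0,0],"jaw":[1,1,1,1,1]}' 15
python3 -m handwheel '{"travel":[[0,0,0],[0,0,0],[0,0,0],[0,0,0],[0,0,0]],"turn":[0,0,0,0,0],"jaw":[1,3.3,4.5,4.5,4.5]}' 15
python3 -m handwheel '{"travel":[[0,0,4],[0,0,8],[-3,-5,14],[-8,-11,18],[-12,-16,18]],"turn":[0,0,0,0,0],"jaw":[5,6,8,9,9]}' 20
python3 -c "
from h import *
d=cam('wrist');d=cam('wrist');tool();look('wrist',['v_block_mid','v_block_tray']);tray(d,*G,0);cv2.imwrite('pics/w9.png',d['frame'])
look('top',['bush_small_mid','bush_large_mid','ring_gauge_mid','v_block_mid','v_block_tray'])"
```

```text
clock: 29.5
eef_pos: [0.6, -0.0262, 0.0166]
eef_rot: [0.821, 0.571, 0.0, 0.0]
force: [-0.4, -0.8, 0.5]
width: 0.324
grip_force: 15.0
clock: 30.12
eef_pos: [0.5995, -0.026, 0.016]
eef_rot: [0.821, 0.571, 0.0, 0.0]
force: [-0.1, -0.0, -0.3]
width: 0.491
grip_force: 0.0
clock: 30.75
eef_pos: [0.5059, -0.154, 0.1885]
eef_rot: [0.821, 0.571, 0.001, 0.001]
force: [0.2, -1.2, -0.2]
width: 0.932
grip_force: 0.0
tcp [ 0.5022 -0.16    0.1879] yaxis deg -20.92505482010853 w 0.9701155144185611 F [ 0.6267  0.2562 -0.045 ] grip 0.0 t 30.85 q7 -0.30061648959040915
v_block_mid 0.75 px [256. 297.  61.  64.] mm [ 421.4 -210.2   52.5   59.8    1.8] px-mid [ 422.974  -204.3762]
v_block_tray 0.77 px [382. 202. 114. 122.] mm [ 563.9 -167.6   94.2   89.8   87. ] px-mid [ 565.1439 -166.4536]
tray [ 328  143  111  116 3864] [ 564.9 -170.6   90.5   85.1   87. ]
bush_small_mid 0.51 px [262. 194.  25.  30.] mm [640.  168.2  73.6  60.9  28.3] px-mid [634.6186 170.3944]
bush_small_mid 0.41 px [336. 212.   8.  10.] mm [595.8 -27.1  32.5  29.2   1.3] px-mid [590.1199 -27.4875]
bush_large_mid 0.53 px [310. 210.  17.  16.] mm [593.9  44.4  40.4  39.7   1.4] px-mid [593.6364  40.9618]
ring_gauge_mid 0.59 px [236. 241.  28.  29.] mm [511.3 232.3  64.   66.3   1.4] px-mid [506.6496 232.9016]
ring_gauge_mid 0.19 px [322. 212.  56.  33.] mm [593.1  12.8  83.9 146.    1.1] px-mid [589.9274   9.1527]
v_block_tray 0.6 px [378. 223.  12.  37.] mm [ 563.2 -133.1   24.6   90.9   85.1] px-mid [ 564.269  -140.7624]
```

View pics/w9.png

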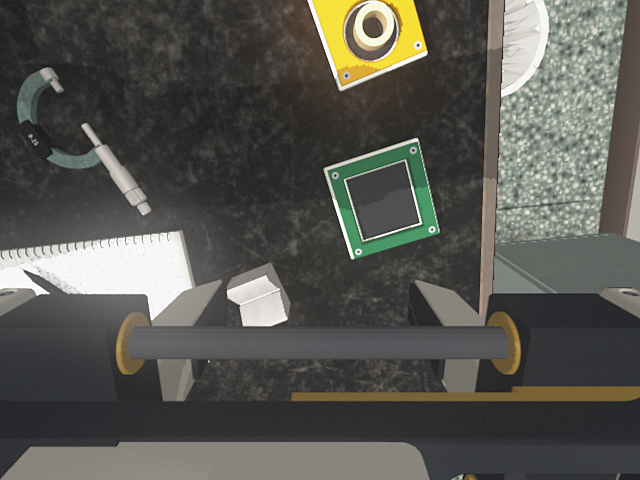

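The V-block is at (258,297) with its groove along world x, and the small bush sits in its nest at (370,30). I'll turn to grip the block's plain faces.

```bash
python3 -m handwheel '{"travel":[[-2,-1,0],[-5,-3,0],[-8.6,-5.3,0],[-8.6,-5.3,-3],[-8.6,-5.3,-6]],"turn":[-0.18,-0.36,-0.54,-0.72,-0.9],"jaw":[9,9,9,9,9]}' 45
python3 -m handwheel '{"travel":[[0,0,0],[0,0,0],[0,0,0],[0,0,0],[0,0,0]],"turn":[-0.27,-0.27,-0.27,-0.27,-0.27],"jaw":[9,9,9,9,9]}' 45
python3 -c "
from h import *
d=cam('wrist');d=look('wrist',['v_block_mid']);tool();cv2.imwrite('pics/w10.png',d['frame'])
print([ (m['conf'],m['at'],ray(d,m['at'],.018)*1000) for m in nets.mark_of('wrist','v_block_mid')])"
```

```text
clock: 31.92
eef_pos: [0.42, -0.2063, 0.1261]
eef_rot: [0.988, 0.154, 0.001, 0.0]
force: [0.7, 0.4, -0.6]
width: 0.978
grip_force: 0.0
clock: 32.55
eef_pos: [0.4198, -0.2061, 0.1265]
eef_rot: [1.0, 0.023, 0.0, 0.0]
force: [0.3, 0.2, 0.1]
width: 0.979
grip_force: 0.0
v_block_mid 0.87 px [332. 245.  70.  69.] mm [ 419.9 -215.8   52.    50.4    1.7] px-mid [ 420.7961 -215.8075]
tcp [ 0.4197 -0.2062  0.1265] yaxis deg -87.41555221794316 w 0.976786448852302 F [-0.2142 -0.1233 -0.5103] grip 0.0 t 32.7 q7 -1.229157162681774
[(0.94, [332.8, 243.0], array([[ 417.2122, -217.6235]]))]
```

View pics/w10.png

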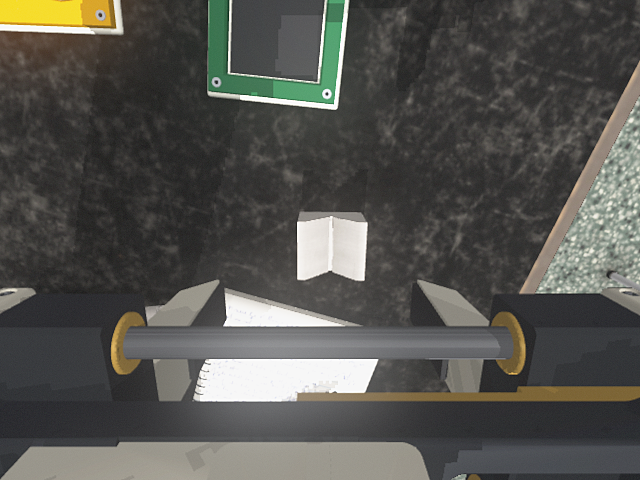

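```bash
python3 -m handwheel '{"travel":[[-0.3,-0.95,-4],[-0.3,-0.95,-8],[-0.3,-0.95,-11.6],[-0.3,-0.95,-11.6],[-0.3,-0.95,-11.6]],"turn":[-0.015,-0.015,-0.015,-0.015,-0.015],"jaw":[9,9,9,9,9]}' 45
python3 -m handwheel '{"travel":[[0,0,0],[0,0,0],[0,0,0],[0,0,0],[0,0,0]],"turn":[0,0,0,0,0],"jaw":[4,4,4,4,4]}' 45
python3 -m handwheel '{"travel":[[0,0,0],[0,0,4],[0,0,9],[6,1,12],[12,3,12]],"turn":[0,0,0,-0.04,-0.08],"jaw":[4,4,4,4,4]}' 45
python3 -m handwheel '{"travel":[[2.8,1.5,0],[2.8,1.5,0],[2.8,1.5,-2],[2.8,1.5,-5],[2.8,1.5,-7]],"turn":[0,0,0,0,0],"jaw":[4,4,4,4,4]}' 45
python3 -c "
from h import *
d=cam('wrist');d=cam('wrist');d=look('wrist',['v_block_tray']);tray(d,*G,0);tool();cv2.imwrite('pics/w11.png',d['frame'])"
```

```text
clock: 33.38
eef_pos: [0.4173, -0.2158, 0.0114]
eef_rot: [1.0, 0.015, 0.0, 0.0]
force: [0.1, -0.3, 0.8]
width: 0.98
grip_force: 0.0
clock: 34.0
eef_pos: [0.4167, -0.2157, 0.0106]
eef_rot: [1.0, 0.015, 0.0, 0.0]
force: [-1.3, -0.2, 3.0]
width: 0.538
grip_force: 45.0
clock: 34.62
eef_pos: [0.5331, -0.1888, 0.1325]
eef_rot: [1.0, -0.027, 0.002, 0.001]
force: [1.6, -1.8, -6.6]
width: 0.539
grip_force: 45.0
clock: 35.25
eef_pos: [0.557, -0.1726, 0.0581]
eef_rot: [1.0, -0.025, -0.002, -0.0]
force: [-1.0, -0.0, -4.6]
width: 0.541
grip_force: 45.0
v_block_tray 0.81 px [319. 230. 161. 110.] mm [ 578.3 -170.4   92.7   67.6   87.1] px-mid [ 579.4533 -173.5796]
tray [ 235  181  158  104 6099] [ 576.6 -170.7   89.6   63.1   87.1]
tcp [ 0.5584 -0.1726  0.0599] yaxis deg -92.91295056039358 w 0.5409668049807496 F [ 0.1562 -1.154  -4.7675] grip 44.99819576740265 t 35.45 q7 -1.4672087836452958
```

View pics/w11.png

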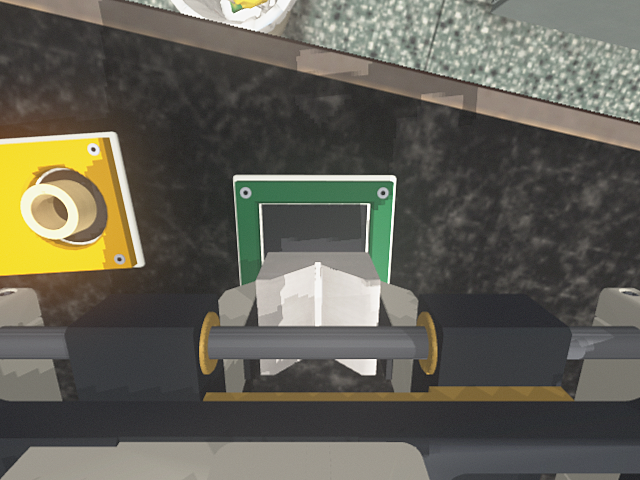

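```bash
python3 -m handwheel '{"travel":[[0.6,0.2,-1.5],[0.6,0.2,-3],[0.6,0.2,-4],[0.6,0.2,-4.3],[0.6,0.2,-4.3]],"turn":[0,0,0,0,0],"jaw":[4,4,4,4,4]}' 45
python3 -m handwheel '{"travel":[[0,0,0],[0,0,0],[0,0,0],[0,0,0],[0,0,0]],"turn":[0,0,0,0,0],"jaw":[4,5.3,6.5,6.8,6.8]}' 45
python3 -m handwheel '{"travel":[[0,0,4],[0,0,9],[-4,0,15],[-10,0,20],[-16,0,24]],"turn":[0,0,0,0,0],"jaw":[6.8,7,8,9,9]}' 20
python3 -m handwheel '{"travel":[[0,0,0],[2,5,0],[2,10,0],[2,14,0],[2,14,0]],"turn":[0,0,0,0,0],"jaw":[9,9,9,9,9]}' 20
python3 -c "
from h import *
d=cam('wrist');d=look('wrist');tool();cv2.imwrite('pics/w12.png',d['frame'])
print('top');look('top')"
```

```text
clock: 36.08
eef_pos: [0.5654, -0.1703, 0.0171]
eef_rot: [1.0, -0.025, -0.0, -0.0]
force: [-0.2, -0.2, -5.2]
width: 0.541
grip_force: 45.0
clock: 36.7
eef_pos: [0.5656, -0.1704, 0.0175]
eef_rot: [1.0, -0.025, 0.0, 0.0]
force: [0.8, -0.1, -0.9]
width: 0.74
grip_force: 0.0
clock: 37.33
eef_pos: [0.4323, -0.1703, 0.2389]
eef_rot: [1.0, -0.025, 0.001, 0.0]
force: [0.2, -0.5, 0.8]
width: 0.975
grip_force: 0.0
clock: 37.95
eef_pos: [0.4537, -0.0267, 0.2367]
eef_rot: [1.0, -0.022, -0.0, -0.001]
force: [-0.1, -0.0, 0.0]
width: 0.978
grip_force: 0.0
ring_gauge_mid 0.57 px [ 66. 164.  75.  66.] mm [514.2 230.4  74.9  66.4  84.9] px-mid [514.7172 228.5143]
plug_gauge_mid 0.57 px [133. 175.  20.  97.] mm [499.9 164.9  21.4 104.5  80.3] px-mid [499.8937 167.1187]
bush_small_mid 0.98 px [308.  61.  31.  33.] mm [600.2 -25.9  28.8  32.2  87.3] px-mid [599.9299 -26.0278]
v_block_mid 0.62 px [463.  90.  72.  59.] mm [ 565.1 -166.7   61.2   46.6   87.3] px-mid [ 565.8765 -169.3607]
gauge_tray 0.58 px [ 90. 159. 154. 140.] mm [512.8 206.6 152.7 131.4  80.5] px-mid [518.3741 206.9427]
bush_tray 0.81 px 
[... 990 characters left out ...]
. 227.  18.  16.] mm [ 559.8 -169.    52.4   48.7   86.9] px-mid [ 551.3239 -175.4749]
gauge_tray 0.87 px [246. 241.  66.  65.] mm [508.  209.1 154.5 134.5  80.2] px-mid [507.0667 208.8805]
bush_tray 0.8 px [318. 212.  46.  32.] mm [593.7  59.7  78.8  42.9   1.4] px-mid [590.1547  20.1316]
v_block_tray 0.95 px [394. 226.  29.  36.] mm [ 560.5 -174.9   84.2   91.1   87. ] px-mid [ 556.9743 -184.2939]
mug 0.83 px [183. 202.  41.  41.] mm [605.9 376.6 105.8 101.1   9.3] px-mid [600.0665 371.6967]
swab_cup 0.63 px [263. 193.  26.  26.] mm [633.8 166.4  73.1  65.9   2.5] px-mid [631.8819 164.2362]
swab_cup 0.53 px [262. 247.  15.  35.] mm [493.7 160.1  24.   99.7  82.3] px-mid [490.0016 161.6466]
```

View pics/w12.png

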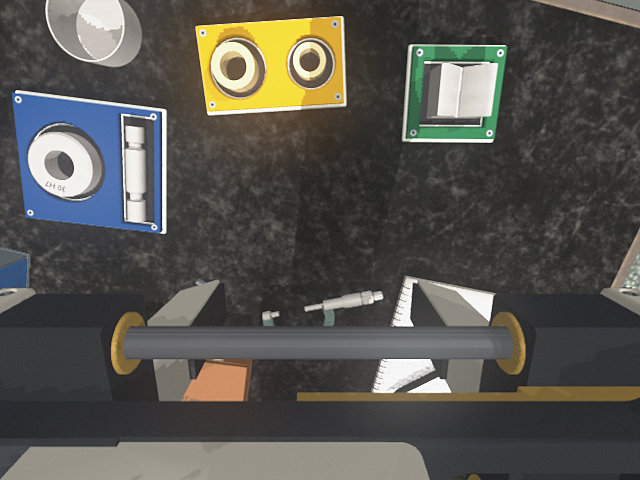

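All five parts are flat in their nests: ring (65,165), plug (135,175), large bush (236,67), small bush (311,61) and V-block (465,92). The mug and cup have not moved, and the gripper is clear.

```bash
python3 -c "
from bench import ctrl
print(ctrl.job_done())"
```

```text
the job is handed in; nothing more can be done
None
```

All five parts are in their nests and released, the mug and cup are where they were, and the job was handed in at about 39 s; no verdict was returned.

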